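Hold the bench drill down on a spacer to set its depth stop

ROBOT

A 6-joint arm with a two-finger parallel gripper is mounted at the origin on the work surface. World frame = base frame: x ahead of the robot, y to its left, z up, the work surface at z = 0. Lengths are in m, angles in rad, forces in N, time in s.
With the tool pointing down it reaches from about 0.325 to 0.925 m from the base axis. Payload 3.1 kg.
Tool frame: the origin (TCP) lies at the very end of the fingers, on their centre line; the grasp point (between the pads) lies 19 mm behind it; z points along the fingers, x is the direction in which the jaws open and shut, and the axes are right-handed (so a half turn about z gives the same grasp; the last joint's range is limited). The gripper opens to 85 mm and grips with 20 to 120 N. Pads are 22 mm wide; open, the fingers measure 114 mm over their backs; the gripper's body (76 mm by 85 mm) begins 54 mm behind the grasp point. The pads swing forward as they close: fully open they stand 13 mm farther back than shut.
Start: joints at [1.008, 0.217, 1.613, -0, 1.311, -0.112], TCP at [0.272, 0.563, 0.231] pointing down, gripper open.
Joint ranges: [-2.75, 2.75], [-0.78, 2.1], [0.31, 2.55], [-1.13, 4.27], [0.13, 2.63], [-2.58, 2.58]. Speed limits (rad/s): [2.79, 2.79, 3.14, 3.14, 3.14, 3.14].

INTERFACE

Orientations are given as a unit quaternion [w, x, y, z].
In Python, from plant import ctrl gives the robot as it stands.
- The arm moves only by the shell command python3 -m crank 'ROWS' [OPENING] [FORCE]. ROWS is JSON, a list of rows, each a list of 4 numbers: the shift along the tool's x, y, z in mm, then the turn about the tool's z in degrees. A call has 1 to 12 rows; each row is the pose to reach, as a shift and turn from the pose commanded when the call began, along the tool's axes at that moment; what a row does not reach only later rows make up. A row lasts 1/12 s, in which the tool goes at most 41.7 mm and 7.16 degrees, less where a joint would pass 70% of its speed; a pose out of reach is approached as far as the arm can. A call with a gripper value outside its range is refused whole. OPENING is the opening, from -1 (shut) to 1 (fully open), set as the call begins (- or left out, the last holds). The fingers move at their own pace and stop on an object; FORCE is the grip in N (left out, the last holds). Time passes only in rows, so rows that repeat a pose let the fingers close. It gives the time, the measured TCP pose, the force and the opening at its end, in the units of the state.
- ctrl.get_obs(): the state, without advancing time (a new reading comes with each control period).
- ctrl.grab_frame(name): name is "scene" or "top" or "wrist"; returns (picture, depth): 480x640x3 uint8, red, green, blue; 480x640 float32, m along the optical axis (not along the pixel's ray), 0 where there is no reading.
- ctrl.camera_model(name): a dict with "intrinsics" (3x3 intrinsics, pixels), "k1" (the pictures are not rectified: a ray, as slopes to the right and down, at radius r is drawn at 1 + k1 r^2 times it, then the intrinsics apply), "rvec" (rotation vector, rad) and "tvec" (3), from world to camera coordinates, as OpenCV has them. Camera axes: x right, y down, z forward; pixel columns grow to the right and rows downward; lengths in m; the calibration is good to about 2 mm. A picture is of the moment at which its call begins: read the wrist's pose just before it. camera_model takes no time and is no camera call; for the wrist camera it gives the pose at the moment of the call.
- ctrl.hand_in(): hands the job in, once; it reports no verdict.
The state is a dict: "t": time; "qpos": joint angles; "joint_velocities": joint speeds; "effort": joint torques, N m; "eef_pos": TCP position; "orientation": TCP orientation; "wrist_force": force on the tool from outside, world axes, zero at the start; "ft_torque": the same for the moment, N m; "finger_gap": finger opening in m.
Only numpy, scipy, OpenCV 4.12 (cv2) and the standard library are available. Lean on these libraries where they do the work, as an engineer would, in place of code of your own. Each camera call takes 0.05 s, during which the arm holds its last target. There are 200 camera calls.

TASK

I want to set the depth stop of the bench drill so that 16 mm of wood stays under each hole: from the four spacer strips, which differ only in thickness, take the 16 mm one, lay it flat on the drill's table under the bit and let go of it. Then pull the feed lever down until the bit bears firmly on the spacer, without leaning hard on it, and finish while still holding the lever there against its return spring, so that I can lock the stop. Leave the other spacers and everything else on the bench where they are.

Things in the scene. Friction and masses are not known exactly. Their poses are not given: they have to be found in the camera images.
- press: Small bench drill (fixed, switched off). Origin on the bench straight below the axis of the bit; z up, its front (operator's side) faces its -x, column and motor on its +x side, feed lever on its -y side.
- drill_table (a point): Point on top of the drill's flat plywood table straight below the bit, 38 mm above the bench, axes as the press. The table reaches from x = -95 to +105 mm and y = -130 to +130 mm about this point; a fence 22 mm high stands on it with its face at x = +68 mm.
- head (a point): Point on the bit's axis at the underside of the drill's head, 190 mm above the bench, axes as the press. The head reaches from x = -50 mm (front) back to the column, y = +-46 mm, and up to 130 mm above this point. The lever's hub stands out to y = -66 mm at x = 0, and a thin stop rod to x = -62 mm.
- bit: Flat-faced wood-boring bit, steel, face 20 mm in diameter; the chuck above it is 38 mm in diameter and begins 34 mm above the face. Origin: centre of the face. It moves only up and down: at rest the face is 50 mm above the drill table, at most 45 mm lower when fed down. It is geared to the feed lever: 30 mm for each rad the lever turns.
- feed_lever: Steel lever with a 9 mm rod. Origin on its hub's axis, in the press frame at (0, -52, 225) mm; turns about the press's y axis. At rest it points to the front (press -x), 0.75 rad above level; pulled down it ends 0.75 rad below. A return spring lifts it when let go: about 4.5 N at the knob at rest, about 7 N with the bit on a spacer. Each further newton on the knob puts about 4 N on the bit.
- knob (a point): Centre of the black ball knob, 28 mm in diameter, on the lever's end: 130 mm from the hub's axis, in the plane y = -58 mm of the press frame. It is 314 mm above the bench at rest and runs in an arc about the hub's axis.
- spacer_10: Hardwood spacer strip, 180 mm long (its x) by 30 mm wide (its y) by 10 mm thick (its z), 39 g nominal; lies flat on the bench, dark wood like the other three spacers. Origin: centre of its underside.
- spacer_16: Hardwood spacer strip, 180 mm long (its x) by 30 mm wide (its y) by 16 mm thick (its z), 62 g nominal; lies flat on the bench, dark wood like the other three spacers. Origin: centre of its underside.
- spacer_22: Hardwood spacer strip, 180 mm long (its x) by 30 mm wide (its y) by 22 mm thick (its z), 86 g nominal; lies flat on the bench, dark wood like the other three spacers. Origin: centre of its underside.
- spacer_28: Hardwood spacer strip, 180 mm long (its x) by 30 mm wide (its y) by 28 mm thick (its z), 109 g nominal; lies flat on the bench, dark wood like the other three spacers. Origin: centre of its underside.
- pencil: Carpenter's pencil, 170 (x) by 13 by 8 mm, lying on the bench among the spacers. Origin: centre of its underside.
- keepsake: Small dark wooden box, open at one side, with a brass knob on top: 50 by 85 mm, 116 mm high. Origin: centre of its underside.
- turned_pot: Dark turned wooden pot, 74 mm in diameter, 85 mm high. Origin: centre of its underside.
- glue: Glue bottle, 60 mm in diameter, 170 mm high. Origin: centre of its underside.
- tape: Tape measure, 70 by 40 mm, 62 mm high. Origin: centre of its underside.
- chuck_key: Steel chuck key shaped like a T, about 70 by 60 mm, 13 mm high, lying on the bench. Origin: under its shaft.
- square: Steel try square lying on the bench, blade 200 mm, stock 90 mm, 18 mm high. Origin: under its blade, 50 mm from the stock.
- brush: Flat brush lying on the bench with its handle to its -x, some 200 mm long, 42 mm wide and 25 mm high. Origin: under its middle.
There are look-alikes about, which are no part of the job. What is shaped like the spacer_16 but yellow is not meant.

How it is judged:
On the way:
1. the 16 mm spacer lies flat on the drill table under the bit's axis and has been let go (angle between spacer_16's own z axis and vertical below 0.05 rad and z of spacer_16 in the frame of press between 0.035 and 0.041 m and x of bit in the frame of spacer_16 between -0.09 and 0.09 m and y of bit in the frame of spacer_16 between -0.015 and 0.015 m and contact force between the fingers and spacer_16 below 0.3 N), for 0.2 s.
At the end, for the whole second after the job is handed in: The 16 mm spacer lies flat on the drill table (within 3 mm of its height and 0.05 rad), untouched by the fingers, with the bit's axis over it; the bit bears on it with 4 to 80 N with its face 13 to 19 mm above the table, and the gripper's fingers hold the feed lever there with more than 1.5 N (all of step 1 and contact force between bit and spacer_16 between 4 and 80 N and contact force between the fingers and feed_lever above 1.5 N and z of bit in the frame of drill_table between 0.013 and 0.019 m and linear speed of spacer_16 below 0.01 m/s); the arm keeps its last pose, push and grip.
It fails at once if another spacer is moved by more than 15 mm (distance of any of spacer_10, spacer_22, spacer_28 from where it was at the start of the episode above 0.015 m).
It fails at once if a bystander is moved by more than 25 mm (distance of any of pencil, keepsake, turned_pot, glue, tape, chuck_key, square, brush from where it was at the start of the episode above 0.025 m).
It also fails if it takes over 58 s, if anything falls off the work surface, if the arm or the gripper's body presses on something with over 40 N, if the wrist force passes 120 N, or if a joint passes its speed limit or range.

## Working session

There is one attempt and no reset: what is moved stays moved. The work goes in short steps, Python scripts to look and compute and a shell command to move; the robot and the scene stay as the last step left them, time stands still between calls to the robot, and variables do not carry over. Pictures are saved under pics/ and viewed, about 8 in all and at most 12, crops included, and the job is handed in when it is done.

```bash
mkdir -p pics
cat > h.py <<'E'
import numpy as np, cv2
from plant import ctrl
def cam(n):
    m=ctrl.camera_model(n); R=cv2.Rodrigues(np.array(m["rvec"],float))[0]
    return np.array(m["intrinsics"],float),float(m["k1"]),R,np.array(m["tvec"],float).ravel()
def ray(c,u,v):
    K,k1,R,t=c; x=(u-K[0,2])/K[0,0]; y=(v-K[1,2])/K[1,1]
    rd=np.hypot(x,y); r=rd+0
    for _ in range(20): r=rd/(1+k1*r*r)
    s=np.where(rd>0,r/np.maximum(rd,1e-12),1); return np.stack([x*s,y*s,np.ones_like(x*s)],-1)
def cloud(c,d):
    v,u=np.mgrid[:480,:640].astype(float); P=ray(c,u,v)*d[...,None]; return (P-c[3])@c[2]
def onz(c,u,v,z):
    r=ray(c,np.float64(u),np.float64(v))@c[2]; o=-c[3]@c[2]; return o+r*(z-o[2])/r[2]
def proj(c,p):
    q=c[2]@np.array(p)+c[3]; x=q[:2]/q[2]; x=x*(1+c[1]*(x@x)); return x*[c[0][0,0],c[0][1,1]]+c[0][:2,2]
E
python3 - <<'E'
from h import *
print(ctrl.get_obs())
for n in ("top","scene"):
    c=cam(n); p,d=ctrl.grab_frame(n); np.savez(f"{n}.npz",p=p,d=d,K=c[0],k1=c[1],R=c[2],t=c[3])
    cv2.imwrite(f"pics/{n}1.png",p[...,::-1]); print(n,-c[3]@c[2],c[2],c[0],c[1])
E
```

```text
{'t': 0.0, 'qpos': array([ 1.00777390e+00,  2.17791770e-01,  1.61495018e+00, -3.14927028e-05,
        1.31131470e+00, -1.12193570e-01]), 'joint_velocities': array([ 0.00088506,  0.00098572,  0.00064543, -0.00021001,  0.00167891,
       -0.00097162]), 'effort': array([-8.14027026e-04, -3.96826601e+01, -3.03859913e+01, -1.82326503e-04,
        9.33885109e-03, -6.82811674e-06]), 'eef_pos': array([0.27185751, 0.56185285, 0.22993658]), 'orientation': array([ 5.47137808e-04,  8.47260951e-01,  5.31175455e-01, -1.10394258e-03]), 'wrist_force': array([-0.6294058 , -0.43118901,  0.08679057]), 'ft_torque': array([-0.02181112, -0.02739176, -0.00538729]), 'finger_gap': 0.08514833651643733}
top [0.28698763 0.09136841 1.86468298] [[-0.00594734 -0.9999403  -0.00916665]
 [-0.98891038  0.00724157 -0.14833688]
 [ 0.1483944   0.00818279 -0.9888944 ]] [[548.84143351   0.         324.29246477]
 [  0.         548.84143351 251.21795143]
 [  0.           0.           1.        ]] -0.08887868153829018
scene [1.0806986  0.7858812  1.00079131] [[-0.80289018  0.59593137  0.0152698 ]
 [ 0.39356599  0.54913723 -0.73726122]
 [-0.4477423  -0.58593012 -0.67543521]] [[479.79732613   0.         323.65269907]
 [  0.         479.79732613 243.31159149]
 [  0.           0.           1.        ]] -0.07560839880033203
```

View pics/top1.png

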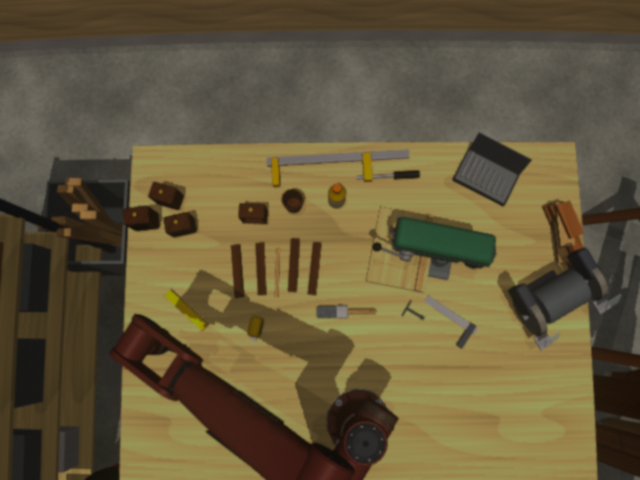

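View pics/scene1.png

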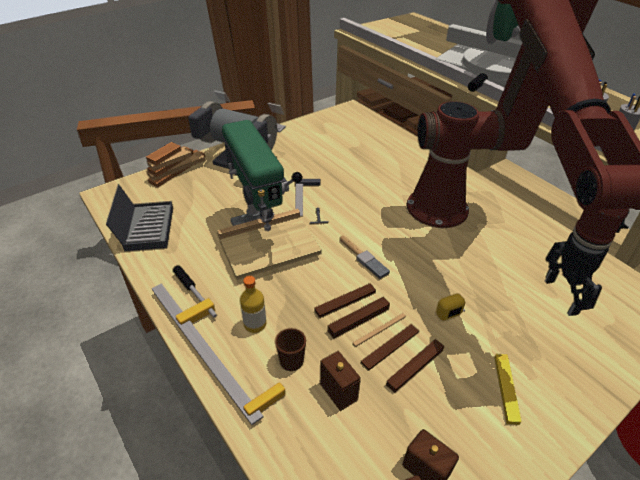

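The top view shows four dark strips at about (238,270), (261,268), (294,265) and (315,268). The pencil is at (278,271), the yellow look-alike at (187,310), and the press table around (397,250) with the knob near (377,247). Next I measure strip heights and the press pose from depth.

```bash
cat > m.py <<'E'
from h import *
def load(n):
    z=np.load(f"{n}.npz"); return z["p"],z["d"],(z["K"],float(z["k1"]),z["R"],z["t"])
for n,pts in (("top",[(238,270),(261,268),(294,265),(315,268)]),("scene",[(417,366),(390,346),(359,315),(345,299)])):
    p,d,c=load(n); P=cloud(c,d); hsv=cv2.cvtColor(p,cv2.COLOR_RGB2HSV)
    # bench plane offset near the spacers
    reg=(P[...,0]>.4)&(P[...,0]<.75)&(P[...,1]>.1)&(P[...,1]<.5)&(d>0)
    g=p.astype(int).sum(-1)
    br=reg&(g>300)&(abs(P[...,2])<.01); A=np.c_[P[br][:,:2],np.ones(br.sum())]; co=np.linalg.lstsq(A,P[br][:,2],rcond=None)[0]; print(n,"bench",br.sum(),np.median(P[br][:,2]),P[br][:,2].std())
    m=((g<230)&reg).astype(np.uint8); k,L=cv2.connectedComponents(m)
    for u,v in pts:
        win=L[v-4:v+5,u-4:u+5]; l=np.bincount(win[win>0]).argmax() if (win>0).any() else 0
        M=L==l; Me=cv2.erode(M.astype(np.uint8),np.ones((3,3)))>0
        if Me.sum()<5: Me=M
        q=P[Me]; z=q[:,2]-np.c_[q[:,:2],np.ones(len(q))]@co
        ys,xs=np.nonzero(M); r=cv2.minAreaRect(np.c_[xs,ys].astype(np.float32))
        print((u,v),M.sum(),"z med/p90",np.median(z).round(4),np.percentile(z,90).round(4),"ctr",P[M].mean(0).round(3),r)
    # press table: z about 38mm
    t=(abs(P[...,2]-.038)<.006)&(d>0)&(P[...,1]<.15)&(P[...,1]>-.4)&(P[...,0]>.3)
    k,L,s,ce=cv2.connectedComponentsWithStats(t.astype(np.uint8)); l=1+s[1:,4].argmax(); q=P[L==l]
    r=cv2.minAreaRect(q[:,:2].astype(np.float32)); print("table",len(q),np.median(q[:,2]),r,cv2.boxPoints(r).round(3).tolist())
p,d,c=load("top"); 
cv2.imwrite("pics/top_press.png",cv2.resize(p[190:310,345:505],None,fx=5,fy=5,interpolation=cv2.INTER_CUBIC)[...,::-1])
E
python3 m.py
```

```text
top bench 7470 -0.0004801806782013231 0.0043350524904676255
(238, 270) 670 z med/p90 0.0201 0.0276 ctr [0.482 0.406 0.015] ((231.40916442871094, 273.5231628417969), (57.31303787231445, 25.50355339050293), 81.4163818359375)
(261, 268) 462 z med/p90 0.0094 0.0154 ctr [0.51  0.324 0.009] ((260.58575439453125, 268.0589294433594), (52.2047004699707, 8.908935546875), 87.61405944824219)
(294, 265) 503 z med/p90 0.0276 0.0331 ctr [0.52  0.211 0.026] ((293.5524597167969, 264.50274658203125), (9.670825004577637, 53.399776458740234), 3.012787342071533)
(315, 268) 446 z med/p90 0.0158 0.0221 ctr [0.508 0.142 0.015] ((314.0276794433594, 267.8994140625), (8.540629386901855, 52.75296401977539), 5.906141757965088)
table 1227 0.0379172069334611 ((0.5012539029121399, -0.12445598095655441), (0.1654113531112671, 0.11898738890886307), 78.21067810058594) [[0.4259999990463257, -0.19300000369548798], [0.5429999828338623, -0.21799999475479126], [0.5759999752044678, -0.0560000017285347], [0.46000000834465027, -0.03099999949336052]]
scene bench 12647 0.0014620723504196517 0.002124871185707766
(417, 366) 952 z 
[... 248 characters left out ...]
), (11.80000114440918, 65.4000015258789), 53.13010025024414)
(359, 315) 938 z med/p90 0.0263 0.0293 ctr [0.53  0.218 0.024] ((358.0691833496094, 317.1297607421875), (14.647059440612793, 67.88235473632812), 61.927513122558594)
(345, 299) 690 z med/p90 0.0153 0.0181 ctr [0.518 0.146 0.016] ((344.3949890136719, 300.16033935546875), (11.25983715057373, 64.14873504638672), 65.69544982910156)
table 3506 0.039340119690091574 ((0.5752848386764526, -0.1395983248949051), (0.178190216422081, 0.261933296918869), 78.07559967041016) [[0.42899999022483826, -0.20000000298023224], [0.6850000023841858, -0.2540000081062317], [0.722000002861023, -0.07900000363588333], [0.4659999907016754, -0.02500000037252903]]
```

View pics/top_press.png

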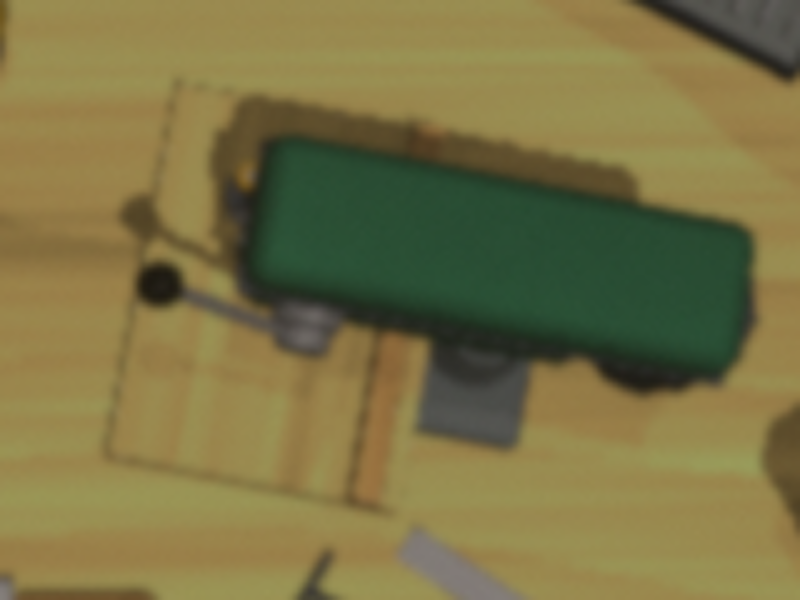

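The heights left to right in the top view read about 22, 10, 28 and 16 mm in both cameras. The dark strip at top (315,268), scene (345,299), is therefore the 16 mm one. The crop shows the black knob at crop (160,285) and the hub at (305,325). Next I fix the press pose, move over the spacer and look from close up.

```bash
cat >> h.py <<'E'
def go(x,y,z,yaw):  # tool-axes shift (mm) and turn (deg) to a world TCP target
    o=ctrl.get_obs(); w,a,b,c=o["orientation"]; from scipy.spatial.transform import Rotation as Ro
    R=Ro.from_quat([a,b,c,w]).as_matrix(); yw=np.degrees(np.arctan2(R[1,0],R[0,0]))
    s=R.T@(np.array([x,y,z])-o["eef_pos"])*1e3; print("t",round(o["t"],2),"yaw",yw.round(2),"shift",s.round(1),"turn",round((yw-yaw+90)%180-90,1))
E
python3 - <<'E'
from h import *
c=cam("top"); print("knob px->", onz(c,377,247,.314)); print("hub end px->",onz(c,345+62,190+65,.235))
f=[onz(c,345+u/5,190+v/5,.038) for u,v in ((178,82),(108,457))]; print("front corners",f)
c=cam("scene"); print("scene knob (297,177)->",onz(c,297,177,.314))
go(.45,.150,.235,83)
E
python3 -m crank '[[-290,340,0,-19],[-290,340,0,-19],[-290,340,0,-19],[-290,340,0,-19],[-290,340,0,-19],[-290,340,0,-19],[-290,340,0,-19],[-290,340,0,-19],[-290,340,0,-19],[-290,340,0,-19],[-290,340,0,-19],[-290,340,0,-19]]' 0.18 40
python3 - <<'E'
from h import *
c=cam("wrist"); p,d=ctrl.grab_frame("wrist"); np.savez("w1.npz",p=p,d=d,K=c[0],k1=c[1],R=c[2],t=c[3]); cv2.imwrite("pics/w1.png",p[...,::-1]); print(-c[3]@c[2],c[2][2]); go(.45,.15,.235,83)
E
```

```text
knob px-> [ 0.5307796  -0.04663029  0.314     ]
hub end px-> [ 0.51824302 -0.14332568  0.235     ]
front corners [array([ 0.71420356, -0.08641197,  0.038     ]), array([ 0.45818273, -0.03415092,  0.038     ])]
scene knob (297,177)-> [ 0.53344513 -0.04550573  0.314     ]
t 0.1 yaw 64.17 shift [-293.2  339.8   -4.4] turn -18.8
t: 1.1
eef_pos: [0.4537, 0.1486, 0.2311]
orientation: [0.001, 0.75, 0.661, -0.001]
wrist_force: [-0.9, 0.5, -0.5]
finger_gap: 0.0505
[0.38635404 0.15688275 0.37292021] [ 0.26562246 -0.03490152 -0.96344517]
t 1.15 yaw 82.86 shift [-1.2 -2.5 -4. ] turn -0.1
```

View pics/w1.png

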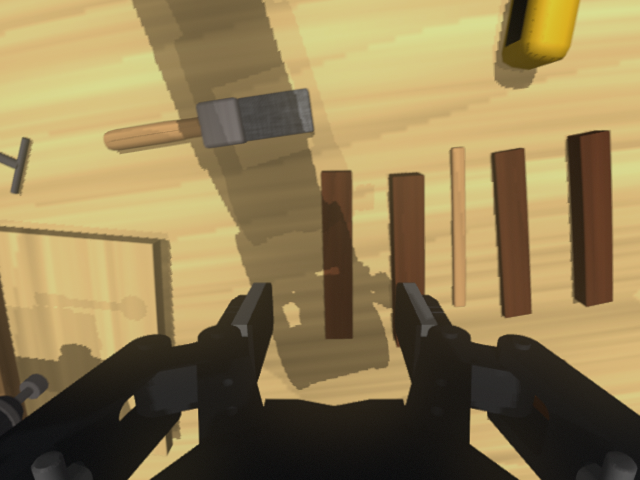

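The wrist view shows the 16 mm strip between the fingers, from (337,171) to (339,338), with the 28 mm strip at (407,235) beside it. The drill table's corner is at (165,240).

Run:
```python
from h import *
z=np.load("w1.npz"); p,d=z["p"],z["d"]; c=(z["K"],float(z["k1"]),z["R"],z["t"]); P=cloud(c,d)
for u,v in((337,200),(406,220),(509,230),(595,200)): print((u,v),np.median(P[v-12:v+13,u-6:u+7,2]).round(4),"bench",np.median(P[v-8:v+9,366:380,2]).round(4) )
q=[onz(c,u,v,.016) for u,v in((322,171),(351,171),(325,338),(352,338))]; q=np.array(q); print(q.round(4)); 
a=q[2:].mean(0)-q[:2].mean(0); print("ctr",q.mean(0),"len",np.linalg.norm(a),"w",np.linalg.norm(q[0]-q[1]),np.linalg.norm(q[2]-q[3]),"ang",np.degrees(np.arctan2(a[1],a[0])))
print("28 spacer near-left edge",onz(c,390,175,.028))
# table: top points
t=(abs(P[...,2]-.038)<.004)&(d>0)&(P[...,1]<.05); k,L,s,_=cv2.connectedComponentsWithStats(t.astype(np.uint8)); l=1+s[1:,4].argmax(); q=P[L==l]; print(len(q),cv2.boxPoints(cv2.minAreaRect(q[:,:2].astype(np.float32))).round(3).tolist(), np.median(q[:,2]))
print("corner",onz(c,158,240,.038),"front edge",onz(c,158,340,.038), "side",onz(c,10,229,.038))
```

```text
(337, 200) 0.0153 bench -0.0006
(406, 220) 0.0273 bench -0.0008
(509, 230) 0.0095 bench -0.0007
(595, 200) 0.0217 bench -0.0006
[[0.4198 0.1408 0.016 ]
 [0.4232 0.1682 0.016 ]
 [0.5975 0.1202 0.016 ]
 [0.6012 0.1492 0.016 ]]
ctr [0.51042821 0.14460131 0.016     ] len 0.17895276634062013 w 0.027600712916657347 0.029253446003999865 ang -6.346990966086378
28 spacer near-left edge [0.43003393 0.20313118 0.028     ]
20154 [[0.4300000071525574, -0.19099999964237213], [0.6470000147819519, -0.2370000034570694], [0.6819999814033508, -0.07500000298023224], [0.4650000035762787, -0.02800000086426735]] 0.03712051316205439
corner [ 0.46201188 -0.02146704  0.038     ] front edge [ 0.56694355 -0.04935521  0.038     ] side [ 0.43268528 -0.16718268  0.038     ]
```

```bash
python3 -m crank '[[0,-12,30,-1],[0,-12,60,-1],[0,-12,90,-1],[0,-12,130,-1],[0,-12,165,-1],[0,-12,190,-1],[0,-12,205,-1],[0,-12,215,-1],[0,-12,222,-1],[0,-12,225,-1],[0,-12,226,-1],[0,-12,226,-1]]'
python3 -c "
from h import *
go(.4408,.1523,.005,83.65)"
```

```text
t: 2.15
eef_pos: [0.441, 0.1552, 0.0061]
orientation: [0.0, 0.742, 0.67, 0.001]
wrist_force: [0.5, -0.1, 0.2]
finger_gap: 0.0506
t 2.15 yaw 84.19 shift [-2.9  0.1  1.1] turn 0.5
```

```bash
python3 -m crank '[[-3,0,1,0.5],[-3,0,1,0.5]]' && python3 -m crank '[[0,0,0,0],[0,0,0,0],[0,0,0,0],[0,0,0,0],[0,0,0,0],[0,0,0,0]]' -1 50 && python3 -m crank '[[0,0,-10,0],[0,0,-30,0],[0,0,-60,0],[0,0,-90,0],[0,0,-120,0],[0,0,-120,0],[0,0,-120,0]]'
python3 - <<'E'
from h import *
c=cam("scene"); p,d=ctrl.grab_frame("scene"); np.savez("scene2.npz",p=p,d=d); cv2.imwrite("pics/scene2.png",p[...,::-1])
P0=np.array([.574,-.145]);
for off in (0,): go(.452,-.119,.125,78.1)
E
```

```text
t: 2.32
eef_pos: [0.4406, 0.1517, 0.0052]
orientation: [0.001, 0.745, 0.667, 0.001]
wrist_force: [0.2, -0.9, 0.5]
finger_gap: 0.0501
t: 2.82
eef_pos: [0.4406, 0.1519, 0.0052]
orientation: [0.0, 0.745, 0.667, 0.001]
wrist_force: [0.2, -0.4, 5.5]
finger_gap: 0.0283
t: 3.4
eef_pos: [0.4414, 0.1522, 0.1267]
orientation: [0.001, 0.745, 0.667, 0.002]
wrist_force: [-0.2, -1.0, -0.9]
finger_gap: 0.0285
t 3.45 yaw 83.67 shift [-267.9   42.1   -0.3] turn 5.6
```

View pics/scene2.png

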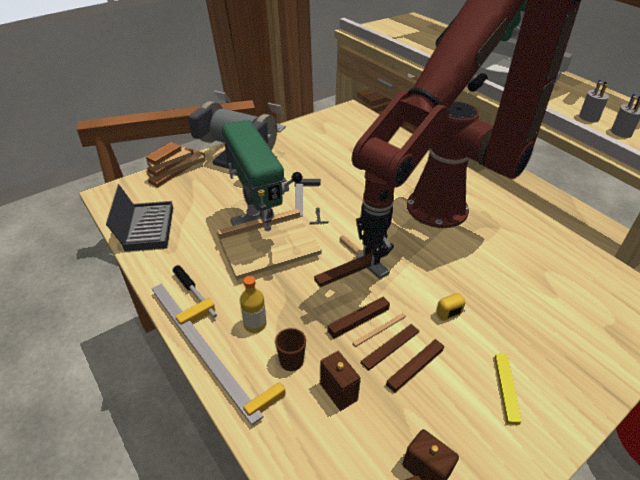

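The strip is gripped and held level at scene (345,270), with all its neighbours unmoved. I carry it in low from the front, under the bit, holding it by its robot-side end.

```bash
python3 -m crank '[[-15,2,5,0],[-40,4,15,1],[-65,6,25,2],[-90,8,40,3],[-115,11,52,4],[-140,13,60,5],[-160,15,65,5.6],[-175,16,67,5.6],[-185,17,67,5.6],[-190,17,67,5.6],[-190,17,67,5.6],[-190,17,67,5.6]]'
python3 - <<'E'
from h import *
c=cam("wrist"); p,d=ctrl.grab_frame("wrist"); np.savez("w2.npz",p=p,d=d,K=c[0],k1=c[1],R=c[2],t=c[3]); cv2.imwrite("pics/w2.png",p[...,::-1])
go(.4334,-.118,.058,78.1)
print(proj(c,[.570,-.149,.038]),proj(c,[.57,-.149,.088]),proj(c,[.532,-.045,.314]))
E
```

```text
t: 4.45
eef_pos: [0.4353, -0.0384, 0.057]
orientation: [-0.001, 0.777, 0.63, -0.0]
wrist_force: [0.2, 0.6, -1.3]
finger_gap: 0.0288
t 4.5 yaw 78.1 shift [-78.5  14.4  -0.9] turn -0.0
[200.4994642  521.50970696] [168.40867594 618.11540731] [ 287.06978605 -376.69657229]
```

View pics/w2.png

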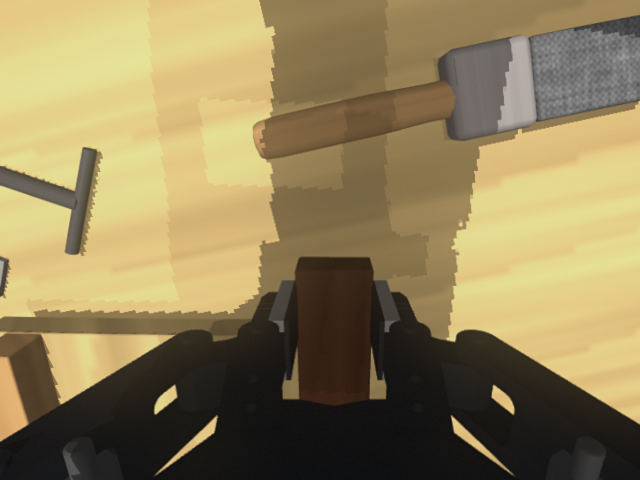

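The strip sits straight and level in the fingers at (335,330). The table's near edge runs along v≈333 and the fence's end is at (25,345), so I use them to check the press pose before going in.

Run:
```python
from h import *
z=np.load("w2.npz"); c=(z["K"],float(z["k1"]),z["R"],z["t"]); P=cloud(c,z["d"])
O=np.array([.570,-.149]); a=np.radians(-101.9); M=np.array([[np.cos(a),np.sin(a)],[-np.sin(a),np.cos(a)]])
for n,u,v,h in(("edge",100,333,.038),("edge",180,334,.038),("fence top near front corner",44,334,.060)): 
    w=onz(c,u,v,h); print(n,w.round(4),"press",(M@(w[:2]-O)).round(4), "depth pt",P[v+6,u].round(4))
```

```text
edge [ 0.4375 -0.158   0.038 ] press [ 0.0361 -0.1278] depth pt [ 0.4413 -0.1604  0.0367]
edge [ 0.4458 -0.1181  0.038 ] press [-0.0046 -0.1279] depth pt [ 0.4138 -0.0778  0.1089]
fence top near front corner [ 0.4239 -0.1654  0.06  ] press [ 0.0461 -0.1396] depth pt [ 0.4362 -0.1903  0.0368]
```

The near edge (-128 mm against -130) and fence face (68 mm) agree with the press pose, so I go in, lower and release.

```bash
python3 -m crank '[[-10,4,-1,0],[-25,8,-1,0],[-40,12,-1,0],[-55,14,-1,0],[-68,14,-1,0],[-76,14,-1,0],[-78,14,-1,0],[-78,14,3,0],[-78,14,8,0],[-78,14,12,0],[-78,14,12,0]]' && python3 -c "
from h import *
go(.4334,-.118,.0435,78.1)"
```

```text
t: 5.42
eef_pos: [0.4322, -0.117, 0.044]
orientation: [-0.001, 0.776, 0.63, -0.001]
wrist_force: [0.2, 0.8, -0.2]
finger_gap: 0.0284
t 5.42 yaw 78.12 shift [-0.7  1.3  0.5] turn 0.0
```

```bash
python3 -m crank '[[0,0,0.5,0],[0,0,0.5,0]]' && python3 -m crank '[[0,0,0,0],[0,0,0,0],[0,0,0,0],[0,0,0,0],[0,0,0,0]]' 0.2 && python3 -m crank '[[0,0,-10,0],[0,-5,-40,0],[0,-10,-70,0],[15,-15,-100,0],[40,-20,-130,0],[75,-20,-160,0],[110,-20,-190,0],[145,-20,-220,0],[170,-20,-250,0],[180,-20,-280,0],[180,-20,-280,0],[180,-20,-280,0]]'
python3 - <<'E'
from h import *
c=cam("scene"); p,d=ctrl.grab_frame("scene"); np.savez("scene3.npz",p=p,d=d,K=c[0],k1=c[1],R=c[2],t=c[3]); cv2.imwrite("pics/scene3.png",cv2.resize(p[120:320,180:440],None,fx=3,fy=3,interpolation=cv2.INTER_CUBIC)[...,::-1])
O=np.array([.570,-.149]);print(proj(c,[*O,.054]),proj(c,[*O,.088]))
go(.532,-.045,.36,-11.9)
E
```

```text
t: 5.58
eef_pos: [0.4331, -0.1176, 0.0445]
orientation: [-0.0, 0.777, 0.63, -0.0]
wrist_force: [0.3, -0.5, -0.7]
finger_gap: 0.0286
t: 6.0
eef_pos: [0.4335, -0.1182, 0.045]
orientation: [0.0, 0.777, 0.63, 0.0]
wrist_force: [-0.4, -0.5, 0.1]
finger_gap: 0.051
t: 7.0
eef_pos: [0.4525, 0.0631, 0.3289]
orientation: [0.002, 0.776, 0.631, 0.003]
wrist_force: [0.0, -1.0, 0.0]
finger_gap: 0.0511
[268.96579401 237.78047507] [268.24746004 229.06495566]
t 7.05 yaw 78.14 shift [-88.5 101.3 -33.5] turn -90.0
```

View pics/scene3.png

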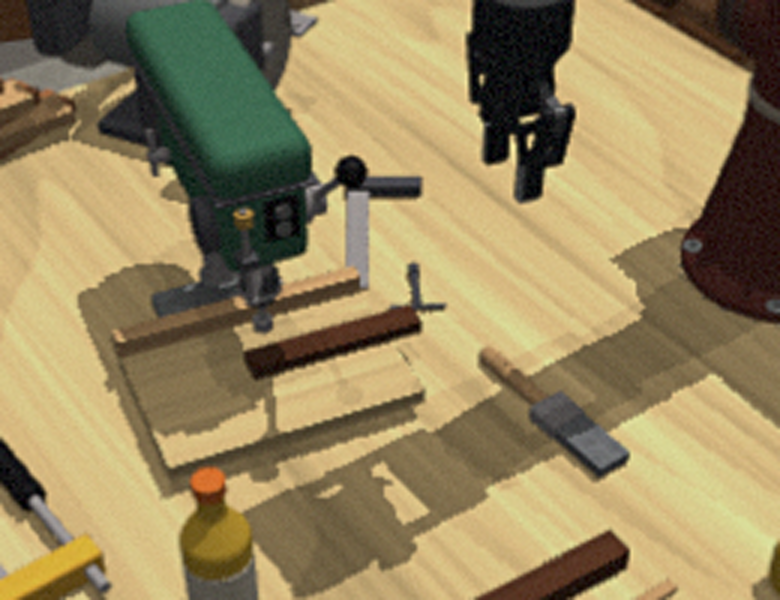

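The crop shows the strip flat on the table, with its far end at crop (245–260, 352–377), just beyond the bit's foot at (262,325). I check the margin numerically.

```bash
python3 - <<'E'
from h import *
z=np.load("scene3.npz"); p=z["p"]; d=z["d"]; c=(z["K"],float(z["k1"]),z["R"],z["t"]); P=cloud(c,d)
m=(p.astype(int).sum(-1)<260)&(abs(P[...,2]-.055)<.006)&(P[...,0]>.38)&(P[...,0]<.65)&(P[...,1]<-.06)&(P[...,1]>-.24)
k,L,s,_=cv2.connectedComponentsWithStats(m.astype(np.uint8)); l=1+s[1:,4].argmax(); q=P[L==l]; r=cv2.minAreaRect(q[:,:2].astype(np.float32)); print(len(q),np.median(q[:,2]),r,cv2.boxPoints(r).round(4).tolist())
a=np.radians(-101.9); M=np.array([[np.cos(a),np.sin(a)],[-np.sin(a),np.cos(a)]]); b=onz(c,267.3,228.7,.088)
print("bit",b,"press of box corners about bit",(M@(cv2.boxPoints(r)-b[:2]).T).T.round(4).tolist())
E
python3 -c "
import cv2
im=cv2.imread('pics/scene3.png')"
```

```text
470 0.05495546332518485 ((0.5041883587837219, -0.13151541352272034), (0.037919387221336365, 0.1814514547586441), 79.02448272705078) [[0.4115000069141388, -0.13289999961853027], [0.5896000266075134, -0.16740000247955322], [0.5968999862670898, -0.13019999861717224], [0.4187000095844269, -0.09560000151395798]]
bit [ 0.57138436 -0.15198955  0.088     ] press of box corners about bit [[0.0142, -0.1604], [0.0113, 0.021], [-0.0266, 0.0204], [-0.0237, -0.161]]
```

The spacer lies at 55 mm top height, roughly centred under the bit, with about 20 mm of strip beyond it. Now I move above the knob with the jaw turned parallel to the lever's axis.

```bash
python3 -m crank '[[0,0,-20,7],[-10,10,-34,14],[-25,30,-34,21],[-40,50,-34,28],[-55,65,-34,35],[-70,80,-34,42],[-80,90,-34,49],[-88,101,-34,56],[-88,101,-34,63],[-88,101,-34,70],[-88,101,-34,77],[-88,101,-34,84]]' && python3 -m crank '[[0,0,0,6],[0,0,0,6],[0,0,0,6]]'
python3 - <<'E'
from h import *
c=cam("wrist"); p,d=ctrl.grab_frame("wrist"); np.savez("w3.npz",p=p,d=d,K=c[0],k1=c[1],R=c[2],t=c[3]); cv2.imwrite("pics/w3.png",p[...,::-1])
go(.532,-.045,.36,-11.9); print(proj(c,[.532,-.045,.314]))
P=cloud(c,d); m=(d>0)&(abs(P[...,2]-.314)<.02)&(np.hypot(P[...,0]-.532,P[...,1]+.045)<.03); q=P[m]; print(m.sum(),q.min(0),q.max(0),np.median(q,0))
v,u=np.nonzero(m); print(u.min(),u.max(),v.min(),v.max())
E
```

```text
t: 8.05
eef_pos: [0.5301, -0.0459, 0.3561]
orientation: [-0.0, 0.998, -0.056, -0.002]
wrist_force: [0.2, -0.4, 0.1]
finger_gap: 0.051
t: 8.3
eef_pos: [0.5304, -0.0454, 0.3569]
orientation: [-0.0, 0.995, -0.103, -0.002]
wrist_force: [0.3, -0.7, 0.3]
finger_gap: 0.0512
t 8.35 yaw -11.85 shift [ 1.2 -0.6 -2.7] turn 0.0
[337.18594382 263.69817449]
2246 [ 0.52168722 -0.07075593  0.29415144] [ 0.54937915 -0.0301565   0.32846812] [ 0.53574968 -0.0408921   0.32266723]
317 369 234 293
```

View pics/w3.png

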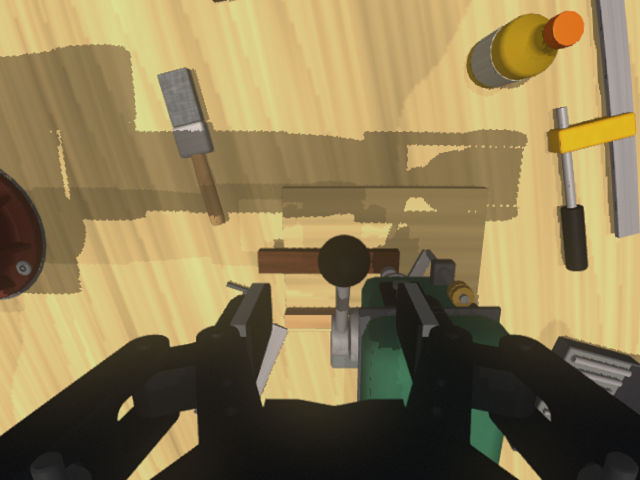

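The wrist view shows the knob at (344,261), slightly right of the jaw centre, with the spacer below at (330,261) and clearance to the head's front bracket at (430,270).

Run:
```python
from h import *
z=np.load("w3.npz"); c=(z["K"],float(z["k1"]),z["R"],z["t"]); P=cloud(c,z["d"])
k=onz(c,344,261,.314); print("knob",k)
m=(z["d"]>0)&(P[...,2]>.318)&(np.hypot(P[...,0]-k[0],P[...,1]-k[1])<.02); q=P[m]
A=np.c_[2*q,np.ones(len(q))]; s=np.linalg.lstsq(A,(q**2).sum(1),rcond=None)[0]; print("sphere",s[:3],np.sqrt(s[3]+s[:3]@s[:3]))
go(k[0],k[1],.3,-11.9)
```

```text
knob [ 0.53580842 -0.04425992  0.314     ]
sphere [0.54700036 0.01277912 0.38113449] 0.07919591602961876
t 8.35 yaw -11.85 shift [ 5.  -2.1 57.3] turn 0.0
```

```bash
python3 -m crank '[[5,-2,0,0],[5,-2,15,0],[5,-2,30,0],[5,-2,45,0],[5,-2,57,0],[5,-2,63,0],[5,-2,65,0],[5,-2,65,0]]' && python3 -m crank '[[0,0,0,0],[0,0,0,0],[0,0,0,0],[0,0,0,0],[0,0,0,0],[0,0,0,0]]' -1 50
python3 -c "
from h import *
go(.5355,-.044,.292,-11.9); print(ctrl.get_obs()['finger_gap'])"
```

```text
t: 9.02
eef_pos: [0.5367, -0.0438, 0.2933]
orientation: [-0.0, 0.995, -0.104, -0.0]
wrist_force: [0.2, -0.8, -0.1]
finger_gap: 0.0513
t: 9.52
eef_pos: [0.5361, -0.0436, 0.2953]
orientation: [-0.0, 0.995, -0.104, -0.001]
wrist_force: [-4.5, 0.0, 4.6]
finger_gap: 0.0255
t 9.52 yaw -11.91 shift [-0.5  0.5  3.3] turn -0.0
0.025527492475156104
```

The knob is gripped. Now I pull it down along the arc, in two stages with force checks.

```bash
python3 -m crank '[[0,-4,5,0],[0,-8.4,10,0],[0,-12,15,0],[0,-16,20.6,0],[0,-22,32,0],[0,-27,44,0],[0,-31,56,0],[0,-33,69,0],[0,-33.4,69.2,0],[0,-33.4,69.2,0]]'; python3 -c "
from h import *
o=ctrl.get_obs(); print(o['eef_pos'],o['wrist_force'],o['finger_gap'])"
```

```text
t: 10.35
eef_pos: [0.5432, -0.0101, 0.2258]
orientation: [-0.001, 0.995, -0.104, -0.001]
wrist_force: [-6.4, 2.2, 7.2]
finger_gap: 0.0251
[ 0.54321657 -0.01006448  0.22582242] [-6.40593998  2.22583799  7.23807247] 0.025140159071994208
```

```bash
python3 -m crank '[[0,-1,6,0],[0,-1.3,13,0],[0,-1.5,20,0],[0,-1.3,26,0],[0,-1,32,0],[0,0,39,0],[0,1,45,0],[0,2.5,51.6,0],[0,4.3,57.8,0],[0,4.3,57.8,0],[0,4.3,57.8,0]]'; python3 -c "
from h import *
o=ctrl.get_obs(); print(o['eef_pos'],o['wrist_force'],o['finger_gap'])"
```

```text
t: 11.27
eef_pos: [0.5416, -0.0185, 0.1684]
orientation: [0.004, 0.995, -0.102, -0.001]
wrist_force: [-10.6, -6.8, 9.1]
finger_gap: 0.0256
[ 0.54159417 -0.01853228  0.16839929] [-10.63891549  -6.81768694   9.07419844] 0.025599225322980593
```

```bash
python3 -m crank '[[-1,1.5,0,0],[-2,2.5,2,0],[-2,3.5,4,0],[-2,4.5,6,0],[-2,4.5,6,0],[-2,4.5,6,0]]'
python3 - <<'E'
from h import *
o=ctrl.get_obs(); print(o['eef_pos'],o['wrist_force'],o['finger_gap'])
c=cam("scene"); p,d=ctrl.grab_frame("scene"); np.savez("scene4.npz",p=p,d=d); cv2.imwrite("pics/scene4.png",cv2.resize(p[130:290,200:400],None,fx=4,fy=3.75,interpolation=cv2.INTER_CUBIC)[...,::-1])
E
```

```text
t: 11.77
eef_pos: [0.5409, -0.0205, 0.1634]
orientation: [0.001, 0.994, -0.106, 0.001]
wrist_force: [-4.2, -0.5, 10.0]
finger_gap: 0.0254
[ 0.54087368 -0.020491    0.16342409] [-4.15980469 -0.48568467  9.9777057 ] 0.025364814757256444
```

View pics/scene4.png

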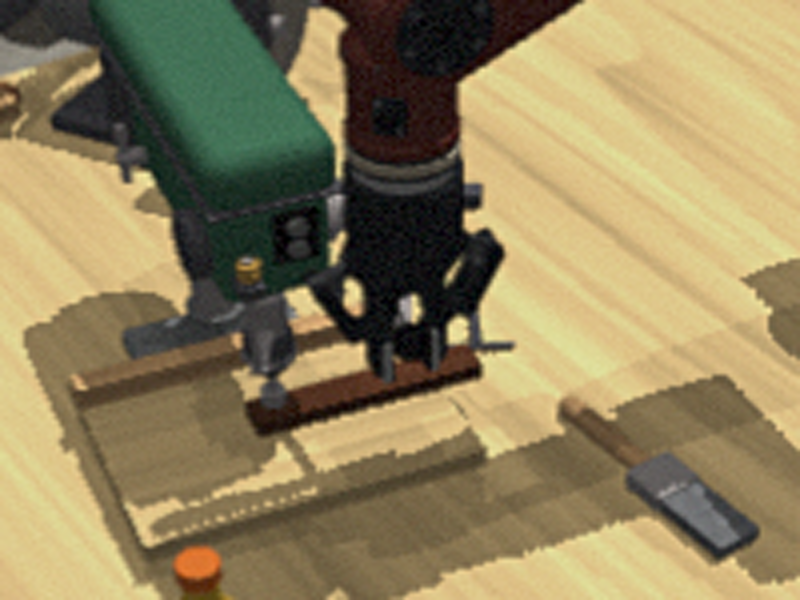

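The bit's face at (272,403) is just over or on the strip, well inside its end. I continue in small steps, watching the vertical force.

```bash
s='from h import *
o=ctrl.get_obs(); print(o["eef_pos"].round(4),o["wrist_force"].round(1),o["finger_gap"])'
python3 -m crank '[[-0.5,1,1,0],[-0.5,1,2,0],[-0.5,1,2,0],[-0.5,1,2,0]]' >/dev/null; python3 -c "$s"
python3 -m crank '[[-0.5,0.5,1,0],[-0.5,0.5,1,0],[-0.5,0.5,1,0]]'>/dev/null; python3 -c "$s"
python3 -m crank '[[0,0.5,1,0],[0,0.5,1,0],[0,0.5,1,0]]'>/dev/null; python3 -c "$s"
```

```text
[ 0.5402 -0.0236  0.1618] [-6.9 -7.7  9.1] 0.025235305116153944
[ 0.5402 -0.0237  0.1611] [-4.6 -6.7  9. ] 0.025338818792406303
[ 0.5401 -0.024   0.1601] [-4.5 -6.4  9.3] 0.025013163182188193
```

```bash
s='from h import *
o=ctrl.get_obs(); print(o["eef_pos"].round(4),o["wrist_force"].round(1),o["ft_torque"].round(2),round(o["finger_gap"],4))'
python3 -m crank '[[0,0,1,0],[0,0,1,0],[0,0,1,0]]'>/dev/null; python3 -c "$s"
python3 -m crank '[[0,0,1,0],[0,0,1,0],[0,0,1,0]]'>/dev/null; python3 -c "$s"
python3 -m crank '[[0,0,1,0],[0,0,1,0],[0,0,1,0]]'>/dev/null; python3 -c "$s"
```

```text
[ 0.5401 -0.0243  0.1591] [-4.4 -6.2  9. ] [-0.97  0.67 -0.69] 0.0253
[ 0.5401 -0.0245  0.1582] [-6.4 -7.1 10.2] [-1.07  0.72 -0.71] 0.0253
[ 0.54   -0.0248  0.1573] [-6.2 -7.8  9.7] [-1.2   0.76 -0.73] 0.0252
```

```bash
s='from h import *
o=ctrl.get_obs(); print(o["eef_pos"].round(4),o["wrist_force"].round(1),o["ft_torque"].round(2),round(o["finger_gap"],4))'
python3 -m crank '[[0,2,0,0],[0,2,0,0],[0,2,0,0]]'>/dev/null; python3 -c "$s"
python3 -m crank '[[0,0,1,0],[0,0,1,0],[0,0,1,0]]'>/dev/null; python3 -c "$s"
python3 -m crank '[[0,0,1,0],[0,0,1,0],[0,0,1,0]]'>/dev/null; python3 -c "$s"
```

```text
[ 0.54   -0.0248  0.157 ] [-4.2 -1.1  9.9] [-0.47  0.54 -0.79] 0.0251
[ 0.5399 -0.0251  0.1561] [-4.9 -3.3 10.3] [-0.56  0.56 -0.71] 0.0253
[ 0.5399 -0.0254  0.1552] [-5.9 -4.3 10.9] [-0.69  0.68 -0.72] 0.0249
```

```bash
s='from h import *
o=ctrl.get_obs(); print(o["eef_pos"].round(4),o["wrist_force"].round(1),o["ft_torque"].round(2),round(o["finger_gap"],4))'
for i in 1; do :; done
python3 -m crank '[[0,1,1,0],[0,1,1,0],[0,1,1,0]]'>/dev/null; python3 -c "$s"
python3 -m crank '[[0,0.5,1,0],[0,0.5,1,0],[0,0.5,1,0]]'>/dev/null; python3 -c "$s"
python3 -m crank '[[0,0.5,1,0],[0,0.5,1,0],[0,0.5,1,0]]'>/dev/null; python3 -c "$s"
```

```text
[ 0.5399 -0.0271  0.1544] [-4.5 -5.6  9.4] [-0.89  0.65  0.71] 0.0248
[ 0.5392 -0.0288  0.1534] [-6.9 -9.9 11.4] [-1.4   0.94 -0.66] 0.0243
[ 0.5382 -0.0356  0.1537] [-13.6 -25.9  16.7] [-3.57  1.79  0.01] 0.0144
```

The gap shrank to 14 mm, so the pads slid off the ball toward the rod. I let it settle and look.

```bash
python3 -m crank '[[0,0,0,0],[0,0,0,0],[0,0,0,0]]'
python3 - <<'E'
from h import *
c=cam("scene"); p,d=ctrl.grab_frame("scene"); np.savez("scene5.npz",p=p,d=d,K=c[0],k1=c[1],R=c[2],t=c[3]); a=cv2.resize(p[190:270,240:340],None,fx=6,fy=6,interpolation=cv2.INTER_CUBIC)
cv2.imwrite("pics/scene5.png",a[...,::-1])
E
```

```text
t: 15.15
eef_pos: [0.5381, -0.0356, 0.1538]
orientation: [0.01, 0.995, -0.103, 0.001]
wrist_force: [-13.3, -26.5, 17.7]
finger_gap: 0.0142
```

View pics/scene5.png

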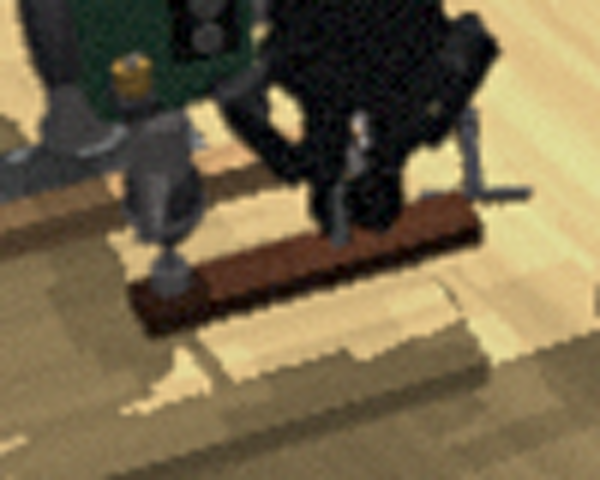

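The bit's face at crop (170,290) now looks on or within a millimetre of the strip. The fingers have ridden to the hub side of the ball, so I follow that motion to take the rod squarely beside the knob.

```bash
s='from h import *
o=ctrl.get_obs(); print(o["eef_pos"].round(4),o["wrist_force"].round(1),o["ft_torque"].round(2),round(o["finger_gap"],4))'
python3 -m crank '[[-1,2,0,0],[-2,4,0,0],[-2,4,0,0],[-2,4,0,0]]'>/dev/null; python3 -c "$s"
python3 -m crank '[[-1,2,0,0],[-1,4,0,0],[-1,4,0,0],[-1,4,0,0]]'>/dev/null; python3 -c "$s"
```

```text
[ 0.5376 -0.0384  0.1549] [ -9.8 -23.5  17.4] [-3.25  1.31 -0.1 ] 0.0046
[ 0.5377 -0.0383  0.1549] [ -3.3 -12.   14.7] [-1.87  0.54 -0.03] 0.0046
```

```bash
s='from h import *
o=ctrl.get_obs(); print(o["eef_pos"].round(4),o["wrist_force"].round(1),o["ft_torque"].round(2),round(o["finger_gap"],4))'
python3 -m crank '[[-1,2,0,0],[-1,4,0,0],[-1,4,0,0],[-1,4,0,0]]'>/dev/null; python3 -c "$s"
python3 -m crank '[[0,0,1,0],[0,0,1,0],[0,0,1,0]]'>/dev/null; python3 -c "$s"
python3 -m crank '[[0,0,1,0],[0,0,1,0],[0,0,1,0]]'>/dev/null; python3 -c "$s"
python3 - <<'E'
from h import *
c=cam("scene"); p,d=ctrl.grab_frame("scene"); np.savez("scene6.npz",p=p,d=d,K=c[0],k1=c[1],R=c[2],t=c[3])
P=cloud(c,d)
# bit/chuck silhouette shift vs scene5 and scene3 by patch matching along the image column
def patch(f): return cv2.cvtColor(np.load(f)["p"],cv2.COLOR_RGB2GRAY)
g=[patch(f"scene{i}.npz") for i in (3,5,6)]
t=g[2][216:240,256:280]
for n,i in((3,0),(5,1)):
    r=cv2.matchTemplate(g[i][196:246,250:286],t,cv2.TM_CCOEFF_NORMED); _,s,_,l=cv2.minMaxLoc(r); print("shift vs scene",n,(6-l[0],20-l[1]),round(s,2))
O=[.5705,-.1505]; print([proj(c,[*O,z]).round(1).tolist() for z in(.088,.060,.054)])
wc=cam("wrist"); p,d=ctrl.grab_frame("wrist"); cv2.imwrite("pics/w6.png",p[...,::-1])
cv2.imwrite("pics/scene6.png",cv2.resize(np.load("scene6.npz")["p"][190:270,240:340],None,fx=6,fy=6,interpolation=cv2.INTER_CUBIC)[...,::-1])
E
```

```text
[ 0.5378 -0.0381  0.155 ] [ 2.3 -1.3 12.1] [-0.4  -0.23  0.09] 0.0038
[ 0.5378 -0.0384  0.1541] [ 2.1 -1.1 13.1] [-0.69 -0.15  0.04] 0.0044
[ 0.5378 -0.0387  0.1533] [ 1.5 -1.8 13.2] [-0.71 -0.03  0.  ] 0.0044
shift vs scene 3 (0, 0) 0.84
shift vs scene 5 (0, 0) 0.99
[[267.8, 228.9], [268.4, 236.1], [268.6, 237.6]]
```

View pics/w6.png

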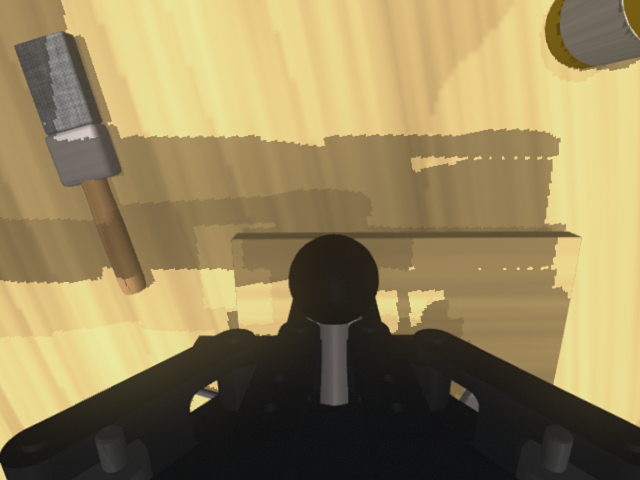

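The wrist view shows the fingers shut round the rod just behind the ball at (333,280), with the rod running between them at (333,360). I probe downward to see whether the bit really bears on the strip.

```bash
s='from h import *
o=ctrl.get_obs(); print(round(o["t"],2),o["eef_pos"].round(4),o["wrist_force"].round(1),o["ft_torque"].round(2),round(o["finger_gap"],4))'
python3 -c "$s"
for k in 1; do
python3 -m crank '[[0,0,1.5,0],[0,0,1.5,0],[0,0,1.5,0]]'>/dev/null; python3 -c "$s"
python3 -m crank '[[0,0,1.5,0],[0,0,1.5,0],[0,0,1.5,0]]'>/dev/null; python3 -c "$s"
python3 -m crank '[[0,0,1.5,0],[0,0,1.5,0],[0,0,1.5,0]]'>/dev/null; python3 -c "$s"
done
python3 - <<'E'
from h import *
p,d=ctrl.grab_frame("scene"); np.savez("scene7.npz",p=p,d=d)
g=[cv2.resize(cv2.cvtColor(np.load(f"scene{i}.npz")["p"],cv2.COLOR_RGB2GRAY)[200:245,250:290],None,fx=10,fy=10,interpolation=cv2.INTER_CUBIC) for i in (4,5,6,7)]
for i in range(3):
    t=g[3][120:340,100:260]   # chuck
    r=cv2.matchTemplate(g[i],t,cv2.TM_CCOEFF_NORMED); _,s,_,l=cv2.minMaxLoc(r); print("bit shift px since scene",4+i,((100-l[0])/10,(120-l[1])/10),round(s,3))
E
```

```text
16.8 [ 0.5377 -0.0387  0.1533] [ 0.5 -2.9 13.3] [-0.78 -0.01  0.03] 0.0041
17.05 [ 0.5377 -0.0391  0.1521] [ 0.4 -3.5 14.9] [-1.1   0.07 -0.01] 0.0045
17.3 [ 0.5374 -0.0404  0.1501] [ 0.7 -9.9 12.9] [-1.25 -0.06  0.09] 0.0045
17.55 [ 0.5373 -0.0408  0.1487] [-1.  -9.4 13.9] [-1.35  0.11  0.16] 0.0041
bit shift px since scene 4 (0.0, 0.4) 0.98
bit shift px since scene 5 (0.0, 0.1) 0.995
bit shift px since scene 6 (0.0, 0.2) 0.993
```

Run:
```python
from h import *
c=cam("wrist"); p,d=ctrl.grab_frame("wrist"); P=cloud(c,d); np.savez("w7.npz",p=p,d=d,K=c[0],k1=c[1],R=c[2],t=c[3])
m=(d>0)&(P[...,2]>.165)&(P[...,2]<.23)&(np.hypot(P[...,0]-.537,P[...,1]+.02)<.03)
v,u=np.nonzero(m); sel=(v>235)&(v<318)&(u>288)&(u<380); q=P[v[sel],u[sel]]; print(len(q),q.max(0),q.min(0))
from scipy.optimize import least_squares
f=lambda s,q:np.linalg.norm(q-s,axis=1)-.014
r=least_squares(f,q.mean(0)-[0,0,.01],args=(q,),loss="soft_l1",f_scale=.001); print("knob centre",r.x,"resid",np.abs(r.fun).mean())
th=np.arcsin((r.x[2]-.225)/.130); print("theta",th,"bit z over table",50-30*(.75-th))
# rod point heights along image column
for vv in (330,345,360,380,395): print(vv,P[vv,333].round(4))
z=np.load("w3.npz"); P3=cloud((z["K"],float(z["k1"]),z["R"],z["t"]),z["d"]); q=P3[238:284,322:366].reshape(-1,3); q=q[(q[:,2]>.305)]
r=least_squares(f,q.mean(0)-[0,0,.01],args=(q,),loss="soft_l1",f_scale=.001); print("check rest knob",r.x)
cv2.imwrite("pics/w7.png",cv2.resize(p[220:420,230:440],None,fx=3.5,fy=3,interpolation=cv2.INTER_CUBIC)[...,::-1])
```

```text
6577 [ 0.55507687 -0.00274442  0.19798652] [ 0.52251264 -0.03813602  0.16502153]
knob centre [ 0.54120047 -0.01717761  0.18252204] resid 0.0009319840720721052
theta -0.33286647810418313 bit z over table 17.51400565687451
330 [ 0.5385 -0.0293  0.193 ]
345 [ 0.5375 -0.0342  0.1929]
360 [ 0.5365 -0.0387  0.1938]
380 [ 0.5356 -0.0431  0.1972]
395 [ 0.5345 -0.048   0.1977]
check rest knob [ 0.53552729 -0.04429208  0.31275507]
```

Depth on the knob gives its centre at z≈0.184 (θ≈-0.32), so the bit is still about 1.5–2 mm above the strip. The body clears the lever by over 20 mm, so the 14 N upward force goes through the fingers. I keep pulling down and track the lever angle from wrist depth.

```bash
cat > k.py <<'E'
from h import *
from scipy.optimize import least_squares
def st():
    o=ctrl.get_obs(); print(round(o["t"],2),o["eef_pos"].round(4),o["wrist_force"].round(1),o["ft_torque"].round(2),round(o["finger_gap"],4))
    c=cam("wrist"); p,d=ctrl.grab_frame("wrist"); P=cloud(c,d); g=p.astype(int).sum(-1)
    k=np.array([.5412,-.0185]); m=(d>0)&(P[...,2]>.165)&(P[...,2]<.215)&(np.hypot(*(P[...,:2]-k).transpose(2,0,1))<.016)&(P[...,1]>-.028)
    q=P[m]; r=least_squares(lambda s:np.linalg.norm(q-s,axis=1)-.014,q.mean(0)-[0,0,.01],loss="soft_l1",f_scale=.001).x
    th=np.arcsin((r[2]+.0012-.225)/.13); print("   knob",r.round(4),"theta",th.round(3),"bit",round(50-30*(.75-th),2),"n",len(q))
if __name__=="__main__": st()
E
python3 k.py
python3 -m crank '[[0,1,1,0],[0,2,2,0],[0,2,2,0],[0,2,2,0]]'>/dev/null; python3 k.py
python3 -m crank '[[0,1,1,0],[0,1,2,0],[0,1,2,0],[0,1,2,0]]'>/dev/null; python3 k.py
python3 -m crank '[[0,0,1,0],[0,0,2,0],[0,0,2,0],[0,0,2,0]]'>/dev/null; python3 k.py
```

```text
17.65 [ 0.5373 -0.0408  0.1488] [-0.6 -8.8 12.9] [-1.3   0.08  0.09] 0.0043
   knob [ 0.5408 -0.0175  0.1831] theta -0.319 bit 17.94 n 7637
18.03 [ 0.5372 -0.0415  0.1468] [-0.1 -4.3 14.2] [-0.91  0.01  0.06] 0.0042
   knob [ 0.5408 -0.0182  0.1806] theta -0.339 bit 17.33 n 7364
18.42 [ 0.5369 -0.0425  0.1447] [ 0.7 -4.9 14. ] [-0.85  0.09 -0.01] 0.0043
   knob [ 0.5407 -0.019   0.1782] theta -0.359 bit 16.74 n 7179
18.8 [ 0.5368 -0.0438  0.1429] [-1.5 -8.9 15.2] [-1.34  0.07  0.26] 0.0038
   knob [ 0.5405 -0.0196  0.1761] theta -0.375 bit 16.24 n 6934
```

The lever follows the tool faithfully (2.4 mm knob per 2.1 mm tool), so this hold on the rod is firm. About 0.3 mm of bit travel remains.

```bash
python3 -m crank '[[0,1,1,0],[0,2,1.5,0],[0,2,1.5,0],[0,2,1.5,0]]'>/dev/null; python3 k.py
python3 -m crank '[[0,0.5,1,0],[0,0.5,1.5,0],[0,0.5,1.5,0],[0,0.5,1.5,0]]'>/dev/null; python3 k.py
python3 -m crank '[[0,0.5,1,0],[0,0.5,1.5,0],[0,0.5,1.5,0],[0,0.5,1.5,0]]'>/dev/null; python3 k.py
```

```text
19.18 [ 0.5366 -0.0444  0.1422] [-3.2 -5.5 17.3] [-0.67  0.29 -0.09] 0.0041
   knob [ 0.5405 -0.0199  0.1755] theta -0.38 bit 16.09 n 6846
19.57 [ 0.5366 -0.0445  0.1418] [-5.3 -2.7 22.7] [-0.43  0.62 -0.04] 0.004
   knob [ 0.5405 -0.02    0.1752] theta -0.383 bit 16.01 n 6852
19.95 [ 0.5367 -0.0446  0.1415] [-7.  -0.8 28. ] [-0.17  0.95 -0.08] 0.0043
   knob [ 0.5404 -0.0201  0.1749] theta -0.386 bit 15.93 n 6831
```

The contact is clear: the bit stops at 16.0 mm and the vertical force climbs from about 14.5 to 28 N, roughly 35–40 N on the bit. I check that the hold stays steady for a second and look once.

```bash
python3 -m crank '[[0,0,0,0],[0,0,0,0],[0,0,0,0],[0,0,0,0],[0,0,0,0],[0,0,0,0],[0,0,0,0],[0,0,0,0],[0,0,0,0],[0,0,0,0],[0,0,0,0],[0,0,0,0]]'>/dev/null; python3 k.py
python3 - <<'E'
from h import *
p,d=ctrl.grab_frame("scene"); cv2.imwrite("pics/final.png",cv2.resize(p[180:420,230:450],None,fx=3,fy=2.5,interpolation=cv2.INTER_CUBIC)[...,::-1])
E
```

```text
21.0 [ 0.5366 -0.0446  0.1414] [-7.3 -4.  29. ] [-0.53  0.92 -0.03] 0.0043
   knob [ 0.5404 -0.0201  0.1749] theta -0.386 bit 15.93 n 6847
```

View pics/final.png

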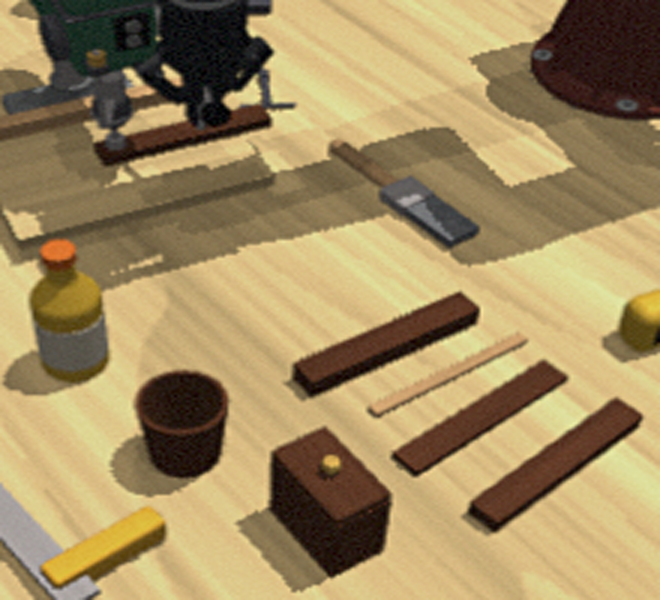

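The bit at (115,143) stands on the strip, the fingers hold the lever at (210,110), and the other spacers and bystanders are where they were. The hold stayed steady for a second, so I hand in.

```bash
python3 -c "
from plant import ctrl
print(ctrl.hand_in())"
```

```text
the job is handed in; nothing more can be done
None
```

I laid the 16 mm spacer flat on the drill table under the bit and let go of it. Then I pulled the feed lever down until the bit bore on it and handed the job in while still holding the lever there, at about 21 s.

- **Spacer choice:** all three cameras gave it about 15–16 mm. The other three strips read about 10, 22 and 28 mm.
- **Spacer position:** its top measured 55 mm above the bench (54 mm expected). About 20 mm of strip extends past the bit.
- **Bit height:** it stopped at about 16 mm above the table (15.9 mm by the knob's position).
- **Force:** the vertical force at the wrist rose from about 14.5 N just before contact to 28–29 N. I estimate 35–40 N on the bit, which was not measured directly.
- **Steadiness:** everything held still for a second before I handed in.
- **Other objects:** in the last picture the other spacers and the bystanders in view had not visibly moved.

**What did not go to plan:** the fingers slipped off the ball knob near the end of the pull. They finished closed on the lever rod just behind the knob. The opening there reads about 4 mm although the rod is 9 mm thick, and I did not explain that. The lever followed the arm closely and held against its spring. I also estimated that the gripper's body stays clear of the lever.

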